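# Index the sample carousel

## Robot

A 6-joint arm with a two-finger parallel gripper is mounted at the origin on the work surface. World frame = base frame: x ahead of the robot, y to its left, z up, the work surface at z = 0. Lengths are in m, angles in rad, forces in N, time in s.
With the tool pointing down it reaches from about 0.3 to 0.95 m from the base axis. Payload 3.1 kg.
Tool frame: the origin (TCP) lies between the finger pads; the fingertips stand r.nose_length ahead of it and the grasp point (between the pads) lies 11 mm behind it (r.nose_length is the distance from the TCP to the fingertips, in m); z points along the fingers, y is the direction in which the jaws open and shut (so a half turn about z gives the same grasp; the last joint's range is limited). The gripper opens to 85 mm and grips with 20 to 120 N. Pads are 22 mm wide; open, the fingers measure 114 mm over their backs; the gripper's body (76 mm by 85 mm) begins 54 mm behind the grasp point. The pads swing forward as they close: fully open they stand 13 mm farther back than shut.
Start: joints at [-1.392, 0.308, 1.634, -0, 1.2, -0.07], TCP at [0.154, -0.606, 0.239] pointing down, gripper open.
Joint ranges: [-3.06, 3.06], [-0.79, 1.96], [0.05, 2.63], [-1.19, 4.34], [0.05, 2.64], [-2.94, 2.94]. Speed limits (rad/s): [2.79, 2.79, 3.14, 3.14, 3.14, 3.14].

## Interface

Orientations are given as a unit quaternion [w, x, y, z].
In Python, from workcell import r gives the robot as it stands. The module is installed in compiled form; this text tells all that it offers.
- The arm moves only by the tool move_arm, never from a script. Its argument "deltas" is a list of rows, each a list of 6 numbers: the shift along the world's x, y, z in cm, then the turn, a rotation vector about the world's x, y, z in degrees. In form: [[x, y, z, wx, wy, wz], ...]. A call has 1 to 8 rows; each row shifts and turns the commanded pose from where the row before left it; what a row does not reach is not made up. A row lasts 1/8 s, in which the tool goes at most 62.5 mm and 10.7 degrees, less where a joint would pass 70% of its speed; a pose out of reach is approached as far as the arm can. A call with a gripper value outside its range is refused whole. "grip" is the closure, from 0 (fully open) to 1 (shut), set as the call begins (left out, the last holds). The fingers move at their own pace and stop on an object; "newtons" is the grip in N (left out, the last holds). Time passes only in rows, so rows that do not move let the fingers close. It gives the time, the measured TCP pose, the force and the opening at its end, in the units of the state.
- r.read_state(): the state, without advancing time (a new reading comes with each control period).
- r.get_image(name): name is "side" or "top" or "wrist"; returns (picture, depth): 480x640x3 uint8, red, green, blue; 480x640 float32, m along the optical axis (not along the pixel's ray), 0 where there is no reading.
- r.camera_info(name): a dict with "fov_y" (degrees; the focal length in pixels is half the picture's height over the tangent of half this angle, whatever the lens; pixels are square), "cx", "cy" (the principal point, pixels), "position" and "rotation" of the camera in the world. Camera axes: x right, y up, looking along -z (the intrinsics and any distortion apply to the point x, -y, -z); pixel columns grow to the right and rows downward; lengths in m; the calibration is good to about 2 mm. A picture is of the moment at which its call begins: read the wrist's pose just before it. camera_info takes no time and is no camera call; for the wrist camera it gives the pose at the moment of the call.
- r.job_done(): hands the job in, once; it reports no verdict.
The state is a dict: "clock": time; "joint_positions": joint angles; "qvel": joint speeds; "effort": joint torques, N m; "eef_pos": TCP position; "tool_rot": TCP orientation; "ft_force": force on the tool from outside, world axes, zero at the start; "wrist_torque": the same for the moment, N m; "grip_width": finger opening in m.
Only numpy, scipy, OpenCV 4.12 (cv2) and the standard library are available. Lean on these libraries where they do the work, as an engineer would, in place of code of your own. Each camera call takes 0.05 s, during which the arm holds its last target. There are 200 camera calls.

## Task

In the blood laboratory, turn the large tube carousel until its one wide bottle stands at the dark pointer of its console, and leave it standing there. Push the carousel round by the bare steel post near its rim, either way round, without bumping the bottle or the tubes, and leave the small carousel as it is.

Things in the scene. Friction and masses are not known exactly. Their poses are not given: they have to be found in the camera images.
- stage: Fixed white base of the large carousel. Origin: on the disc's vertical turning axis, at bench height. Its level +x axis points along the dark index pointer (tip 126 mm from the axis, top 37 mm above the bench), behind which is a low console (150 to 210 mm out, 110 mm wide, 38 mm high). The grey disc on it, 240 mm across, top 34 mm above the bench, turns freely either way, no stops.
- samples: Samples fixed in the carousel's black hub (156 mm across, top 49 mm above the bench), turning with it; not to be bumped. Origin: centre of the one wide capped bottle (36 mm across), 60 mm from the turning axis, 72 mm above the bench; +x points outwards. With it: six slim capped tubes (15 mm across), 52 mm from the axis, 55, 100 and 145 degrees to either side. All tops 95 mm above the bench.
- push_post (a point): Upright bare steel post on the large disc near its rim, exactly opposite the wide bottle: 14 mm in diameter, 105 mm from the turning axis, from the disc (34 mm) up to 104 mm above the bench. The point is on its centre line, 69 mm above the bench. About 1 N here turns the disc, which stays where it is left.
- small_post (a point): Thin steel post (10 mm in diameter, top 82 mm above the bench) on the small carousel, not to be turned: a 156 mm disc with three white jars, tops 82 mm above the bench. The point is on the post's centre line, 57 mm above the bench, 66 mm from that carousel's turning axis.

How it is judged:
At the end, for the whole second after the job is handed in: The centre of the wide bottle is on the pointer's side of the turning axis, within 12.5 mm to either side of the pointer's line (about 12 degrees of turn), and the carousel is at rest (y of samples in the frame of stage between -0.0125 and 0.0125 m and x of samples in the frame of stage above 0 m and linear speed of samples below 0.005 m/s); the robot touches nothing.
It fails at once if the robot bumps the bottle or the tubes (more than 2 N) (contact force between any of the fingers, the arm and samples above 2 N).
It fails at once if the small carousel is turned (its post moves more than 15 mm) (distance of small_post from where it was at the start of the episode above 0.015 m).
It also fails if it takes over 45 s, if anything falls off the work surface, if the arm or the gripper's body presses on something with over 40 N, if the wrist force passes 120 N, or if a joint passes its speed limit or range.

## Working session

There is one attempt and no reset: what is moved stays moved. The work goes in short steps, Python scripts to look and compute and a tool call to move; the robot and the scene stay as the last step left them, time stands still between calls to the robot, and variables do not carry over. Pictures are saved under pics/ and viewed, on a budget of 10 in all, crops included, one or two more only if the job needs it, and the job is handed in when it is done.

Besides the shell and the picture viewer there is one more tool, called after ">>>" by a JSON object that holds its "method" and its "body", one argument or row to a line. move_arm: Moves the arm, as the interface text tells. Its arguments: {"type":"object","properties":{"deltas":{"type":"array","items":{"type":"array","items":{"type":"number"}}},"grip":{"type":"number"},"newtons":{"type":"number"}},"required":["deltas"]}

```bash
mkdir -p pics
cat > h.py <<'E'
import numpy as np, cv2
from workcell import r
def pts(name, d, ci):
    f=240/np.tan(np.radians(ci['fov_y'])/2)
    v,u=np.mgrid[0:480,0:640]
    c=np.stack([(u-ci['cx'])/f*d,-(v-ci['cy'])/f*d,-d],-1)
    R=np.array(ci['rotation']); 
    return c@R.T+np.array(ci['position'])
def save(n,im): cv2.imwrite('pics/'+n+'.png',im[...,::-1])
E
python3 - <<'E'
from h import *
for n in ['top','side']:
    ci=r.camera_info(n);print(n,ci)
    im,d=r.get_image(n);save(n+'0',im);np.savez(n+'0',im=im,d=d,P=pts(n,d,ci))
print(r.nose_length,r.read_state())
E
```

```text
top {'fov_y': 54.694001594814225, 'cx': 319.4768781133071, 'cy': 242.24486726188331, 'position': array([ 0.4391013 , -0.02962205,  0.91329842]), 'rotation': array([ 0.71616268,  0.04095902, -0.03376607, -0.69591179])}Traceback (most recent call last):
  File "<stdin>", line 4, in <module>
  File "h.py", line 8, in pts
    return c@R.T+np.array(ci['position'])
           ~^~~~
ValueError: matmul: Input operand 1 has a mismatch in its core dimension 0, with gufunc signature (n?,k),(k,m?)->(n?,m?) (size 4 is different from 3)
```

View pics/top0.png

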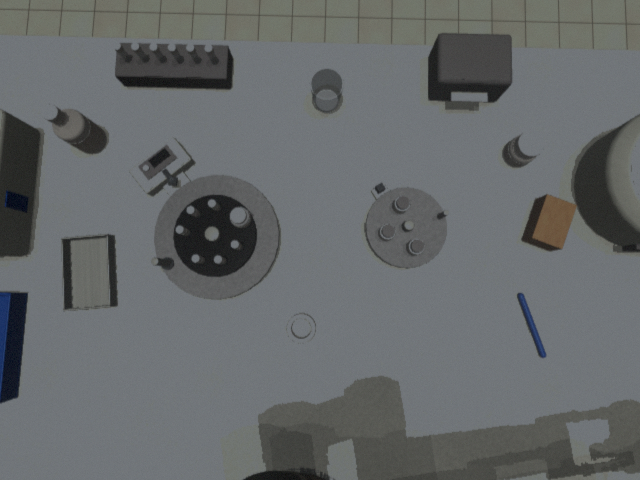

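The top view shows the large carousel at about (217,237), its console at (163,167), the post at (157,261) and the bottle at (240,215). The script failed because the rotation is a quaternion, so I'll fix that and measure.

```bash
sed -i "s/R=np.array(ci\['rotation'\]);/from scipy.spatial.transform import Rotation; R=Rotation.from_quat(np.roll(ci['rotation'],-1)).as_matrix()/" h.py
python3 - <<'E'
from h import *
D={}
for n in ['top','side']:
    ci=r.camera_info(n);print(n,ci['position'],ci['rotation'],ci['fov_y'])
    im,d=r.get_image(n);save(n+'1',im);P=pts(n,d,ci);np.savez(n+'1',im=im,d=d,P=P);D[n]=im,d,P
print(r.nose_length,r.read_state())
im,d,P=D['top']
# disc: z ~34mm region near carousel
z=P[...,2]; near=(np.hypot(P[...,0]-.44,P[...,1]-.17)<.25)&(d>0)
m=(near&(abs(z-.034)<.006)).astype(np.uint8)
n,l,s,c=cv2.connectedComponentsWithStats(m)
k=1+np.argmax(s[1:,4]);cn=max(cv2.findContours((l==k).astype(np.uint8),0,1)[0],key=cv2.contourArea)
hull=cv2.convexHull(cn);e=cv2.fitEllipse(hull);print('ellipse',e,s[k])
Q=P[l==k];print('disc med z',np.median(Q[:,2]))
hp=np.array([P[v,u] for u,v in hull[:,0]])
A=np.c_[2*hp[:,:2],np.ones(len(hp))];x=np.linalg.lstsq(A,(hp[:,:2]**2).sum(1),rcond=None)[0]
print('circle',x[:2],np.sqrt(x[2]+x[0]**2+x[1]**2))
m=(near&(z>.075)).astype(np.uint8)
n,l,s,c=cv2.connectedComponentsWithStats(m)
for i in range(1,n):
    if s[i,4]<5: continue
    Q=P[l==i]; q=Q[Q[:,2]>Q[:,2].max()-.008].mean(0); v=q[:2]-x[:2]
    print(c[i].round(),s[i,4],q.round(4),'r',np.hypot(*v).round(4),'ang',np.degrees(np.arctan2(v[1],v[0])).round(1))
for (u,v) in [(217,237),(163,167),(157,261),(240,215),(185,181)]: print((u,v),P[v,u])
cv2.imwrite('pics/crop.png',np.hstack([cv2.resize(im[120:310,110:300,::-1],None,fx=2.1,fy=2.1),cv2.resize(D['side'][0][...,::-1],(400,399))]))
E
```

```text
top [ 0.4391013  -0.02962205  0.91329842] [ 0.71616268  0.04095902 -0.03376607 -0.69591179] 54.694001594814225
side [ 0.32579203 -0.66467992  0.7397906 ] [ 0.91325374  0.38299299 -0.05211206 -0.12871791] 47.112401037602346
0.008 {'clock': 0.15, 'joint_positions': array([-1.39170212e+00,  3.08846707e-01,  1.63488026e+00, -1.40421419e-05,
        1.19968802e+00, -6.97046139e-02]), 'qvel': array([-0.00057061, -0.00349955, -0.00601603, -0.0006236 , -0.00059787,
        0.00028972]), 'effort': array([ 2.15206142e-04, -4.15801907e+01, -2.77146792e+01, -8.56909151e-05,
        6.08399831e-03,  1.14596904e-05]), 'eef_pos': array([ 0.15375542, -0.60514888,  0.23829151]), 'tool_rot': array([-9.09449659e-04,  9.92271638e-01,  1.24081287e-01, -5.63424156e-05]), 'ft_force': array([ 0.55503803, -0.54930454,  0.71890393]), 'wrist_torque': array([ 0.0220772 ,  0.04484447, -0.00940424]), 'grip_width': 0.0853586691486073}
ellipse ((216.2782440185547, 236.8905029296875), (123.0473861694336, 125.90645599365234), 55.13517379760742) [ 154  175  125  124 6671]
disc med z 0.03536763543690413
circle [0.53863428 0.17831841] 0.11923692474702709
[212. 204.] 73 [0.5901 0.1752 0.0964] r 0.0516 ang -3.5
[191. 211.] 75 [0.5773 0.2124 0.0964] r 0.0516 ang 41.4
[239. 217.] 318 [0.5699 0.1272 0.0962] r 0.0599 ang -58.6
[181. 230.] 77 [0.5418 0.2295 0.0956] r 0.0513 ang 86.5
[235. 244.] 66 [0.518  0.1305 0.096 ] r 0.0521 ang -113.4
[196. 259.] 73 [0.4909 0.1986 0.0959] r 0.0518 ang 157.0
[218. 259.] 69 [0.4902 0.1588 0.0959] r 0.0522 ang -158.1
[157. 262.] 90 [0.4834 0.2674 0.1052] r 0.1048 ang 121.8
(217, 237) [0.53278258 0.16825722 0.0704163 ]
(163, 167) [0.66951001 0.28742726 0.03884626]
(157, 261) [0.48379223 0.263314   0.10427786]
(240, 215) [0.57020703 0.12276189 0.0983867 ]
(185, 181) [0.64980318 0.25211824 0.01003403]
```

View pics/crop.png

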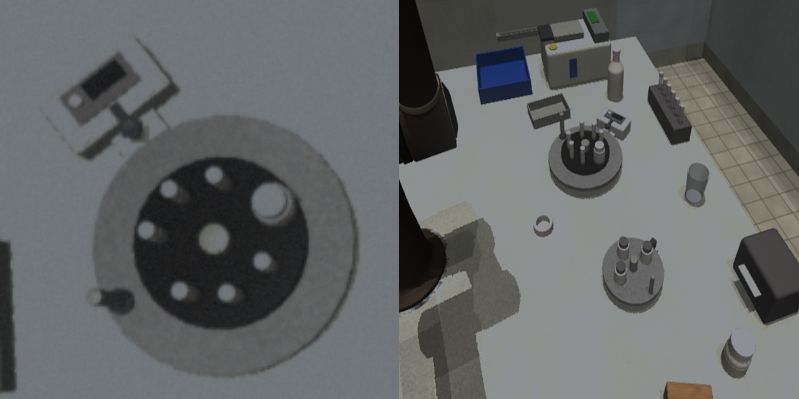

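Left crop: the disc centre is at about (225,245), the post at (97,297), the bottle at (272,202) and the console at (112,97), with the dark pointer at about (127,120). The radii match the sizes given (bottle 59.9 mm, post 104.8 mm). Next is the pointer's angle.

Run:
```python
from h import *
c=np.array([.5386,.1783])
for n in ['top1','side1']:
    f=np.load(n+'.npz');P=f['P'];g=f['im'].mean(-1)
    v=P[...,:2]-c;rr=np.hypot(v[...,0],v[...,1]);a=np.degrees(np.arctan2(v[...,1],v[...,0]));z=P[...,2]
    b=(abs(a-45)<40)&(f['d']>0)
    m=b&(rr>.14)&(rr<.225)&(z>.030)&(z<.05)
    Q=P[m][:,:2].astype(np.float32);print(n,len(Q),'rect',cv2.minAreaRect(Q*1000),'mean',Q.mean(0),'z',np.median(z[m]))
    q=np.array(cv2.minAreaRect(Q)[0])-c;print('console ang',np.degrees(np.arctan2(q[1],q[0])),np.hypot(*q))
    m2=b&(rr>.121)&(rr<.149)&(z>.02)&(z<.05)
    q=P[m2][:,:2].mean(0)-c;print('pointer',m2.sum(),np.degrees(np.arctan2(q[1],q[0])),np.hypot(*q),np.median(a[m2]))
f=np.load('top1.npz');z=f['P'][...,2];w=np.hypot(f['P'][...,0]-.5386,f['P'][...,1]-.1783)
# obstacles along the outside of the disc
m=(w>.13)&(w<.26)&(z>.06)
v=f['P'][m][:,:2]-c;print(np.unique(np.round(np.degrees(np.arctan2(v[:,1],v[:,0]))/10)*10,return_counts=True))
```

```text
top1 1722 rect ((671.2987060546875, 292.86517333984375), (69.95553588867188, 110.45843505859375), 41.71957778930664) mean [0.67313874 0.29427248] z 0.036330931581695314
console ang 40.80560258961997 0.17531150733907588
pointer 85 40.83332626144527 0.13801175598347173 40.907580067976895
side1 845 rect ((671.8525390625, 292.7020568847656), (70.19718933105469, 114.45443725585938), 40.37971878051758) mean [0.67450756 0.28943935] z 0.03611390046458807
console ang 40.647235979593866 0.17562494068598206
pointer 54 39.75645419813898 0.13645153767425586 39.74820891830943
(array([-120.]), array([1259]))
```

>>> {"method": "move_arm", "body": {
  "deltas": [
    [2.06,5.45,0,0,0,6.7],
    [2.06,5.45,0,0,0,6.7],
    [2.06,5.45,0,0,0,6.7],
    [2.06,5.45,0,0,0,6.7],
    [2.06,5.45,0,0,0,6.7],
    [2.06,5.45,0,0,0,6.7],
    [2.06,5.45,0,0,0,6.7],
    [2.06,5.45,0,0,0,6.7]
  ],
  "grip": 0
}}

```text
clock: 1.15
eef_pos: [0.3189, -0.168, 0.2393]
tool_rot: [0.0, 0.829, 0.559, 0.0]
ft_force: [0.5, -0.3, -0.1]
grip_width: 0.0855
```

>>> {"method": "move_arm", "body": {
  "deltas": [
    [2.06,5.45,0,0,0,6.7],
    [2.06,5.45,0,0,0,6.7],
    [2.06,5.45,0,0,0,6.7],
    [2.06,5.45,0,0,0,6.7],
    [2.06,5.45,0,0,0,6.7],
    [2.06,5.45,0,0,0,6.7],
    [2.06,5.45,0,0,0,6.7],
    [0,0,0,0,0,0]
  ]
}}

```text
clock: 2.15
eef_pos: [0.4636, 0.215, 0.239]
tool_rot: [-0.0, 0.537, 0.844, 0.0]
ft_force: [-0.5, -0.4, 0.5]
grip_width: 0.0852
```

>>> {"method": "move_arm", "body": {
  "deltas": [
    [2.0,5.2,0,0,0,6.6],
    [0,0,0,0,0,0],
    [0,0,0,0,0,0]
  ]
}}

```text
clock: 2.52
eef_pos: [0.4821, 0.2626, 0.2387]
tool_rot: [-0.0, 0.49, 0.872, -0.001]
ft_force: [0.3, 0.1, 0.5]
grip_width: 0.0851
```

Run:
```python
from h import *
ci=r.camera_info('wrist');s=r.read_state();im,d=r.get_image('wrist');save('w1',im);P=pts('wrist',d,ci)
print(s['eef_pos'],s['tool_rot'],s['joint_positions'])
m=(d>0)&(abs(P[...,2]-.104)<.006)&(np.hypot(P[...,0]-.4834,P[...,1]-.2674)<.03)
print(m.sum(),P[m].mean(0) if m.any() else '')
```

```text
[0.48214538 0.26257552 0.2387418 ] [-3.43079514e-04  4.90145434e-01  8.71640002e-01 -1.02126914e-03] [ 4.19746530e-01  1.64284467e-01  1.81296454e+00 -7.25475048e-04
  1.16639263e+00 -1.26249815e-01]
301 [0.48279699 0.26724781 0.10367752]
```

View pics/w1.png

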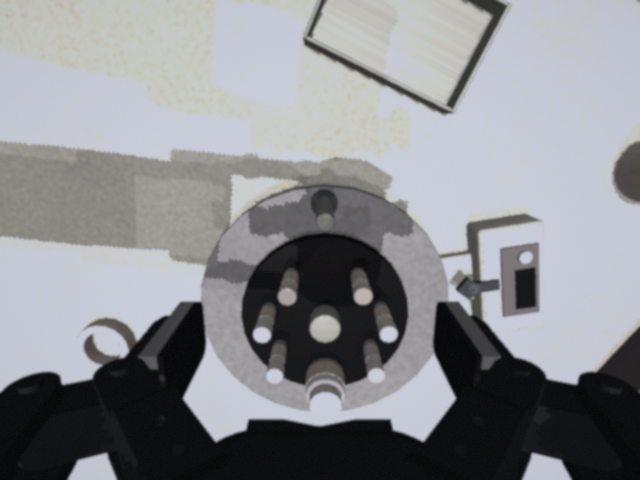

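Wrist view: the post top is at (325,210), lined up between the open jaws, with the tubes and bottle below it in the picture. The wrist depth puts the post at (0.4828, 0.2672), agreeing with the top camera. I'll straddle it and partly close the jaws.

>>> {"method": "move_arm", "body": {
  "deltas": [
    [0.1,0.4,0,0,0,0],
    [0,0,-5,0,0,0],
    [0,0,-5,0,0,0],
    [0,0,-4,0,0,0],
    [0,0,-3.6,0,0,0],
    [0,0,0,0,0,0],
    [0,0,0,0,0,0]
  ]
}}

```text
clock: 3.45
eef_pos: [0.4849, 0.2678, 0.0646]
tool_rot: [0.001, 0.49, 0.872, 0.001]
ft_force: [-0.2, -0.0, 0.1]
grip_width: 0.0851
```

>>> {"method": "move_arm", "body": {
  "deltas": [
    [0,0,0,0,0,0],
    [0,0,0,0,0,0],
    [0,0,0,0,0,0],
    [0,0,0,0,0,0],
    [0,0,0,0,0,0]
  ],
  "grip": 0.7,
  "newtons": 20
}}

```text
clock: 4.08
eef_pos: [0.4838, 0.2678, 0.0633]
tool_rot: [-0.0, 0.49, 0.872, -0.0]
ft_force: [0.2, 0.7, -0.3]
grip_width: 0.0258
```

```bash
python3 -c "
import numpy as np
t=np.radians(121.5+6*np.arange(18));p=10.5*np.c_[np.cos(t),np.sin(t)];print(np.diff(p,axis=0).round(2).tolist())"
```

```text
[[-0.91, -0.62], [-0.84, -0.71], [-0.76, -0.8], [-0.67, -0.87], [-0.57, -0.94], [-0.47, -0.99], [-0.37, -1.04], [-0.26, -1.07], [-0.14, -1.09], [-0.03, -1.1], [0.09, -1.1], [0.2, -1.08], [0.31, -1.05], [0.42, -1.02], [0.52, -0.97], [0.62, -0.91], [0.71, -0.84]]
```

>>> {"method": "move_arm", "body": {
  "deltas": [
    [-0.91,-0.62,0,0,0,6],
    [-0.84,-0.71,0,0,0,6],
    [-0.76,-0.8,0,0,0,6],
    [-0.67,-0.87,0,0,0,6],
    [-0.57,-0.94,0,0,0,6],
    [-0.47,-0.99,0,0,0,6],
    [0,0,0,0,0,0]
  ]
}}

```text
clock: 4.95
eef_pos: [0.4412, 0.218, 0.0631]
tool_rot: [-0.0, 0.197, 0.98, -0.0]
ft_force: [-0.2, -0.7, 0.3]
grip_width: 0.0259
```

```bash
cat > chk.py <<'E'
from h import *
import sys
c=np.array([.5386,.1783])
s=r.read_state();print(s['eef_pos'],s['joint_positions'].round(2),s['ft_force'].round(1))
im,d=r.get_image('top');save(sys.argv[1],im);P=pts('top',d,r.camera_info('top'))
v=P[...,:2]-c;w=np.hypot(v[...,0],v[...,1])
m=((w<.085)&(P[...,2]>.085)&(P[...,2]<.1)).astype(np.uint8)
n,l,st,ce=cv2.connectedComponentsWithStats(m)
for i in range(1,n):
    if st[i,4]>15:
        q=P[l==i].mean(0)[:2]-c;print(st[i,4],np.hypot(*q).round(4),np.degrees(np.arctan2(q[1],q[0])).round(1))
e=s['eef_pos'][:2]-c;print('tcp ang',np.degrees(np.arctan2(e[1],e[0]))%360,np.hypot(*e))
E
python3 chk.py t2
```

```text
[0.44117402 0.21797825 0.06311717] [ 0.37  0.31  2.05 -0.    0.78 -0.8 ] [-0.2 -0.7  0.3]
234 0.0594 -25.7
69 0.051 30.0
69 0.051 75.5
61 0.0523 -79.9
64 0.0513 121.2
63 0.0527 -124.2
64 0.0519 -168.8
tcp ang 157.84062554119382 0.10519594007086645
```

>>> {"method": "move_arm", "body": {
  "deltas": [
    [-0.37,-1.04,0,0,0,6],
    [-0.26,-1.07,0,0,0,6],
    [-0.14,-1.09,0,0,0,6],
    [-0.03,-1.1,0,0,0,6],
    [0.09,-1.1,0,0,0,6],
    [0.2,-1.08,0,0,0,6],
    [0.31,-1.05,0,0,0,6]
  ]
}}

```text
clock: 5.88
eef_pos: [0.44, 0.1434, 0.0634]
tool_rot: [0.0, -0.169, 0.986, 0.0]
ft_force: [-0.1, 1.3, 0.8]
grip_width: 0.0258
```

>>> {"method": "move_arm", "body": {
  "deltas": [
    [0.42,-1.02,0,0,0,6],
    [0.52,-0.97,0,0,0,6],
    [0.62,-0.91,0,0,0,6],
    [0.71,-0.84,0,0,0,6],
    [0,0,0,0,0,0],
    [0,0,0,0,0,0]
  ]
}}

```text
clock: 6.62
eef_pos: [0.4623, 0.106, 0.0632]
tool_rot: [-0.0, -0.368, 0.93, 0.0]
ft_force: [-0.2, -0.2, 0.4]
grip_width: 0.0257
```

```bash
python3 chk.py t3
```

```text
[0.46227119 0.10600458 0.06317529] [ 0.13  0.28  2.09  0.    0.77 -2.19] [-0.2 -0.2  0.4]
242 0.0587 40.9
65 0.0517 -14.3
63 0.052 -59.0
66 0.0512 96.7
tcp ang 223.44547690300473 0.10513189460029772
```

The bottle is at 40.9°, against a pointer at 40.8°. I'll open the jaws and lift clear.

>>> {"method": "move_arm", "body": {
  "deltas": [
    [0,0,0,0,0,0],
    [0,0,0,0,0,0],
    [0,0,0,0,0,0],
    [0,0,0,0,0,0],
    [0,0,0,0,0,0]
  ],
  "grip": 0
}}

```text
clock: 7.3
eef_pos: [0.4624, 0.1057, 0.0633]
tool_rot: [0.0, -0.369, 0.929, -0.0]
ft_force: [0.5, -0.1, 0.7]
grip_width: 0.0856
```

>>> {"method": "move_arm", "body": {
  "deltas": [
    [0,0,3,0,0,0],
    [0,0,5,0,0,0],
    [0,0,5,0,0,0],
    [0,0,4,0,0,0],
    [-3,-5,0,0,0,0],
    [-3,-5,0,0,0,0],
    [0,-5,0,0,0,0],
    [0,0,0,0,0,0]
  ]
}}

```text
clock: 8.3
eef_pos: [0.4021, -0.0469, 0.2336]
tool_rot: [0.0, -0.367, 0.93, -0.001]
ft_force: [-0.3, 0.8, -0.4]
grip_width: 0.0855
```

```bash
python3 chk.py t4
```

```text
[ 0.40213743 -0.04689406  0.23360256] [-0.22 -0.13  2.12 -0.    1.15 -2.54] [-0.3  0.8 -0.4]
238 0.0587 41.2
66 0.0516 -14.3
63 0.0521 -59.1
65 0.0511 96.8
61 0.0525 -103.5
69 0.0513 142.4
65 0.052 -172.8
tcp ang 238.78507345217213 0.2633142501598951
```

View pics/t4.png

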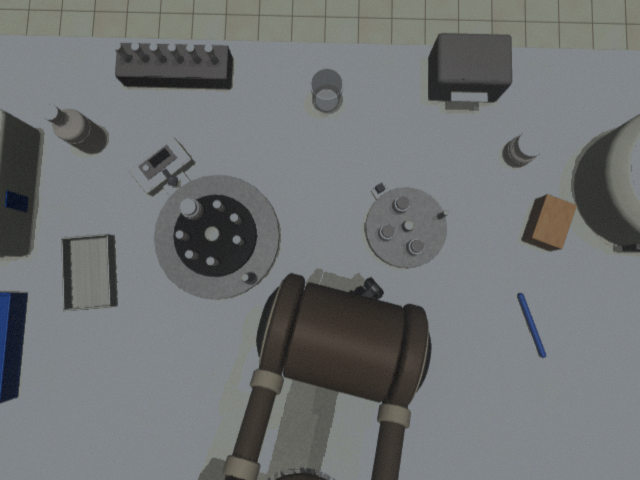

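The bottle, at (190,208), now stands in line with the pointer at (175,182). The post is at (249,277), the small carousel at (406,228) is unchanged, and the arm is clear of everything.

```bash
python3 -c "
from workcell import r
print(r.job_done())"
```

```text
the job is handed in; nothing more can be done
None
```

The wide bottle now stands at the pointer, and the job was handed in at about 8.4 s of the 45 s allowed. I lowered the partly closed fingers around the steel post and pushed the carousel about 99° counter-clockwise. Then I opened the jaws, lifted straight up and backed away.

- **Alignment:** in the last top view the bottle is at 41.2°. The pointer measured 40.8° from the top camera and 39.8–40.6° from the side camera. That is an error of about 0.5–1.5°, or 1.5 mm at most, against the 12.5 mm allowed.
- **At rest:** the bottle read 40.9° while the jaws were still around the post and 41.2° after release, so it stayed put to within measuring noise.
- **Contacts:** the wrist force stayed at noise level, at most about 1.5 N in the readings after each move. By eye in the last picture, the small carousel has not moved and the arm is clear of everything.

None of the checks failed. The only disagreement was the roughly 1° between the two cameras on the pointer's direction.

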